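# Hang the pliers on the tool carousel's empty hook

### The job

Turn the tool carousel until its one empty hook stands over the white mark on the carousel's foot, then take the green-handled pliers from the bench rest and hang them astride that hook, jaws up. The carousel's height is set differently each time, so feel for the hook and lower the pliers gently until it carries them before you let go. Do not drop them, and leave the wooden ring clamp, the lidded jar and the red end nippers where they are.

Things in the scene. Friction and masses are not known exactly. Their poses are not given: they have to be found in the camera images.
- foot: Fixed foot of the tool carousel: dark disc, 150 mm across, 19 mm high. Origin: centre of its underside on the worktop, on the turning axis; z up; -x axis points along the white mark (loading place). Above stand a telescoping mast and a turning green head with 4 hooks. The head's height is set anew each start and is not reported: the hook axes all lie at height H, 145 to 175 mm above the worktop.
- head_axis (a point): Point on the turning axis at the mast's clamp collar (36 mm wide), 91 mm above the worktop; does not move with the head. Head over it: green disc of 62 mm radius, top at H+13 (rim) to H+15 mm; central steel button, 11 mm radius, top at H+17.5 mm, firm to press, so H can be felt there. Two upright steel studs, 12 mm thick with 18 mm red caps, stand 48 mm from the axis on opposite sides, up to H+60 mm.
- head (a joint): Turn of the head, rad, counter-clockwise from above. At 0, or a full turn 6.283, the empty hook points along the foot's -x axis; at q, along that axis turned by q. The studs stand at 90 degrees to the empty hook. Starts at 0.9 to 5.4: the shorter way may be either. Push a stud round the axis to turn it: about 3 N, plain friction, no detent or near stop; stays where left.
- mark (a point): Outer end of the white mark on the foot, 73 mm from the axis, 10 mm above the worktop. The empty hook belongs above this line. Each hook is a level 10 mm steel rod out to 130 mm from the axis, with a groove centred 110 mm from the axis between two 30 mm brass cheeks; groove 12 mm wide at the rod, 20 mm at the rims. The other 3 hooks, at 90 degrees, bear fixed pliers, 66 mm wide, 70 mm up and down from H.
- pliers_jaws (a point): Centre of the closed jaws of the loose green-handled pliers (139 mm long, 64 wide at the handle ends, 8 thick, about 0.12 kg). Axes: y towards the handle ends (down at the start), x across the handles, z through the thickness. Jaws here: about 20 mm along x, 8 mm along z; 22 mm on to the tip (up) and to the joint (down). Grip from above, closing along z. They stand on the bench rest; lift straight up.
- pliers_seat (a point): Where a rod's axis lies when the same pliers sit astride it: in the crotch between the handles, mid thickness, 44 mm along +y (below, jaws up) from pliers_jaws. Same axes. Below it the handles open as a V, about 40 mm clear at their ends 74 mm below, so the V centres itself over a rod across x; the groove's cheeks guide it along z.
- rest: Fixed bench rest on which the pliers start: dark foot 76 mm across, thin post, and a short level rod along its x axis, with the same groove and cheeks as the hooks, rod axis 85 mm above the worktop. Origin: centre of the underside. The pliers' z lies along this x axis.
- wood_clamp: Bystander: wooden ring clamp lying on the worktop, 22 x 120 x 22 mm, long along its y; origin at the centre of its underside.
- tub: Bystander: white jar with a dark lid, 99 mm diameter, 78 mm high; origin at the centre of its underside.
- end_nippers: Bystander: red-handled end nippers lying flat, 65 x 155 x 16 mm, long along y; origin at the centre of the underside.

How it is judged:
By the outcome, as a careful person would: the job done as asked, in the order asked, and still so for the second after the job is handed in, with the robot touching nothing.
It also fails if it takes over 72 s, if anything falls off the work surface, if the arm or the gripper's body presses on something with over 40 N, if the wrist force passes 120 N, or if a joint passes its speed limit or range.

### The arm

A 7-joint arm with a two-finger parallel gripper is mounted at the origin on a cart in front of the work surface, level with it; the furniture and walls round the work are solid. World frame = base frame: x ahead of the robot, y to its left, z up, the work surface at z = 0. Lengths are in mm, angles in degrees, forces in N, time in s.
With the tool pointing down it reaches from about 400 to 850 mm from the base axis. Payload 4.4 kg.
Tool frame: the origin (TCP) lies at the very end of the fingers, on their centre line; the grasp point (between the pads) lies 19 mm behind it (arm.grasp_offset is the distance from the TCP to the grasp point, in mm); z points along the fingers, y is the line along which they close (so a half turn about z gives the same grasp; the last joint's range is limited). The gripper opens to 94 mm and grips with 3 to 60 N. Pads are 16 mm wide; open, the fingers measure 119 mm over their backs; the gripper's body (75 mm by 177 mm) begins 78 mm behind the grasp point.
Start: joints at [-67.655, 36.005, 2.206, 86.941, -1.547, 57.084, -1.146], TCP at [286.096, 583.667, 205.478] pointing down, gripper open.
Joint ranges: [-175.42, 175.42], [-21.48, 121.26], [-71.46, 75.88], [10.55, 141.38], [-63.04, 243.04], [13.31, 113.54], [-168.57, 168.57]. Speed limits (degrees/s): [147.25, 147.25, 180, 180, 180, 180, 180].

### API

Orientations are given as a 3x3 rotation matrix whose columns are the frame's x, y, z axes.
In Python, from cell import arm gives the robot as it stands.
- The arm moves only by the tool apply_moves, never from a script. Its argument "steps" is a list of rows, each a list of 5 numbers: the shift along the tool's x, y, z in m, then the turn about the tool's z in degrees, then the finger opening in m, from 0 to 0.094. In form: [[x, y, z, yaw, gripper], ...]. A call has 1 to 8 rows; each row is the pose to reach, as a shift and turn from the pose commanded when the call began, along the tool's axes at that moment; what a row does not reach only later rows make up. A row lasts 1/10 s, in which the tool goes at most 50 mm and 8.59 degrees, less where a joint would pass 70% of its speed; a pose out of reach is approached as far as the arm can. A call with a gripper value outside its range is refused whole. The fingers move at their own pace and stop on an object; "newtons" is the grip in N (left out, the last holds). Time passes only in rows, so rows that repeat a pose let the fingers close. It gives the time, the measured TCP pose, the force, the opening and the grip force at its end, in the units of the state.
- arm.observe(): the state, without advancing time (a new reading comes with each control period).
- arm.grab_frame(name): name is "scene" or "top" or "wrist"; returns a dict with "color" (480x640x3 uint8, blue, green, red), "intrinsics" (3x3 intrinsics, pixels), "R" (3x3) and "t" (3): a world point X has camera coordinates R X + t; the wrist camera has in their place "tool_from_camera" (4x4, takes a point from camera to tool coordinates, whose origin is the TCP and whose axes are the flange's). Camera axes: x right, y down, z forward; pixel columns grow to the right and rows downward; lengths in mm; the calibration is good to about 2 mm. A picture is of the moment at which its call begins: read the wrist's pose just before it. There is no depth.
- arm.hand_in(): hands the job in; it is judged then, once.
The state is a dict: "time_s": time; "qpos": joint angles; "joint_vel": joint speeds; "joint_efforts": joint torques, N m; "tool_pos": TCP position; "ee_rot": TCP orientation; "wrist_force": force on the tool from outside, world axes, zero at the start; "moment": the same for the moment, N m; "finger_gap": finger opening in mm; "grasp_force": force on a finger pad.
Only numpy, scipy, OpenCV 4.12 (cv2) and the standard library are available. Lean on these libraries where they do the work, as an engineer would, in place of code of your own. Each camera call takes 0.05 s, during which the arm holds its last target. There are 200 camera calls.

## Working session

There is one attempt and no reset: what is moved stays moved. The work goes in short steps, Python scripts to look and compute and a tool call to move; the robot and the scene stay as the last step left them, time stands still between calls to the robot, and variables do not carry over. Pictures are saved under pics/ and viewed, at most 10 in all, crops included, and the job is handed in when it is done.

Besides the shell and the picture viewer there is one more tool, called by a JSON object that holds its "api" and its "payload". apply_moves: Moves the arm, as the interface text tells. Its arguments: {"type":"object","properties":{"steps":{"type":"array","items":{"type":"array","items":{"type":"number"}}},"newtons":{"type":"number"}},"required":["steps"]}

```bash
ls; mkdir -p pics
python3 - <<'E'
from cell import arm
import cv2,json,numpy as np
for n in ("scene","top"):
    f=arm.grab_frame(n); cv2.imwrite(f"pics/{n}0.png",f["color"])
    np.savez(f"pics/{n}.npz",K=f["intrinsics"],R=f["R"],t=f["t"])
    print(n,np.round(f["intrinsics"],1).tolist(),np.round(f["R"],3).tolist(),np.round(f["t"],1).tolist())
s=arm.observe();print(s)
E
```

```text
pics
scene [[531.6, 0.0, 314.5], [0.0, 531.6, 237.5], [0.0, 0.0, 1.0]] [[0.767, -0.642, -0.0], [-0.354, -0.423, -0.834], [0.536, 0.64, -0.551]] [-516.7, 150.3, 1026.3]
top [[608.2, 0.0, 316.1], [0.0, 608.2, 252.6], [0.0, 0.0, 1.0]] [[0.039, -0.999, -0.001], [-0.978, -0.038, -0.205], [0.205, 0.009, -0.979]] [-259.4, 483.6, 1125.6]
{'time_s': 0.1, 'qpos': array([-67.6559133 ,  36.05313037,   2.20159447,  86.98843579,
        -1.54706644,  57.08336963,  -1.14651958]), 'joint_vel': array([ 0.03316854, -0.05968767,  0.03275692, -0.17059032,  0.0445525 ,
        0.00033725,  0.11689459]), 'joint_efforts': array([ 2.84682174e-03, -5.50794303e+01,  1.14727657e+00, -1.87119269e+01,
       -5.21881005e-02,  1.92302617e-02,  6.81595657e-05]), 'tool_pos': array([285.8095562 , 583.14410416, 204.66144708]), 'ee_rot': array([[-8.97921274e-01,  4.40155487e-01, -7.29682883e-04],
       [ 4.40156092e-01,  8.97920030e-01, -1.49479248e-03],
       [-2.74423761e-06, -1.66338034e-03, -9.99998617e-01]]), 'wrist_force': array([-0.46877323, -0.73681985, -0.070969  ]), 'moment': array([-0.02479671, -0.01309997,  0.0342369 ]), 'grasp_force': 0.0, 'finger_gap': 94.23685399733607}
```

View pics/scene0.png

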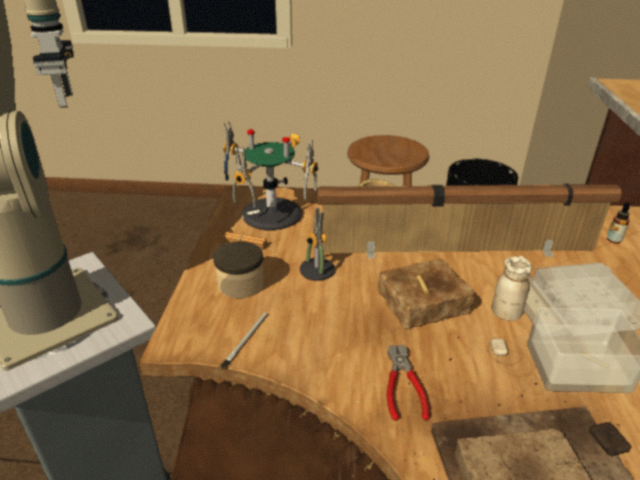

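View pics/top0.png

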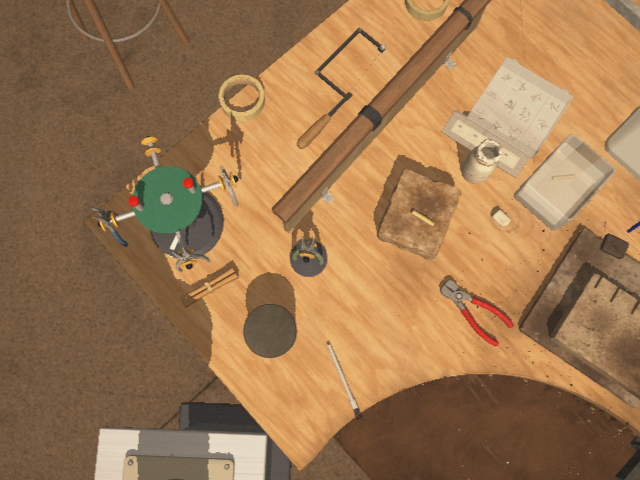

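The scene view shows the carousel at about (270,180), the rest with the pliers at (318,240) and the jar at (240,268). In the top view the head's button is at (167,199), the red caps at (134,202) and (188,183), and the empty hook's cheeks at (150,143). The white mark is at (177,240) and the rest is at (308,258). I'll enlarge these areas next.

Run:
```python
import cv2,numpy as np
t=cv2.imread("pics/top0.png");s=cv2.imread("pics/scene0.png")
a=cv2.resize(t[125:285,80:240],(560,560),interpolation=2)
b=cv2.resize(t[225:295,270:340],(240,240),interpolation=2)
c=cv2.resize(s[200:290,280:350],(240,308),interpolation=2)
cv2.imwrite("pics/cropA.png",np.hstack([a,np.vstack([b,c,np.zeros((12,240,3),np.uint8)])]))
cv2.imwrite("pics/cropB.png",cv2.resize(s[115:235,210:330],(600,600),interpolation=2))
```

```text
(no output)
```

View pics/cropA.png

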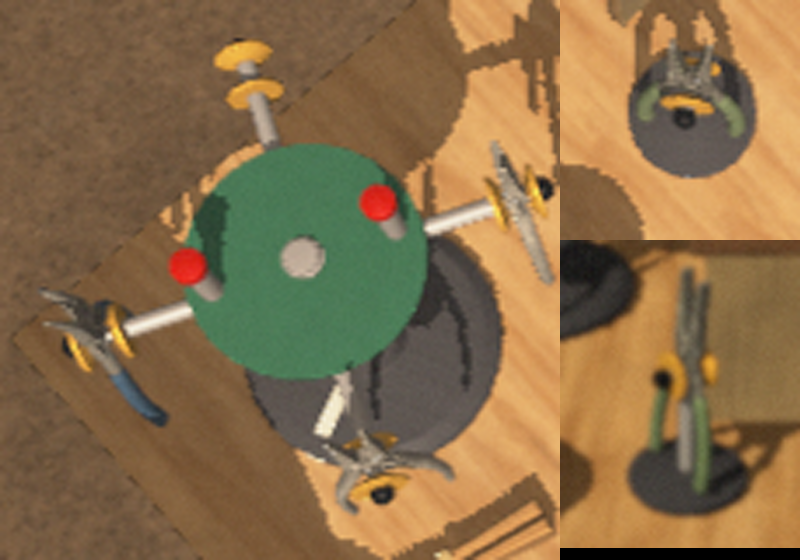

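View pics/cropB.png

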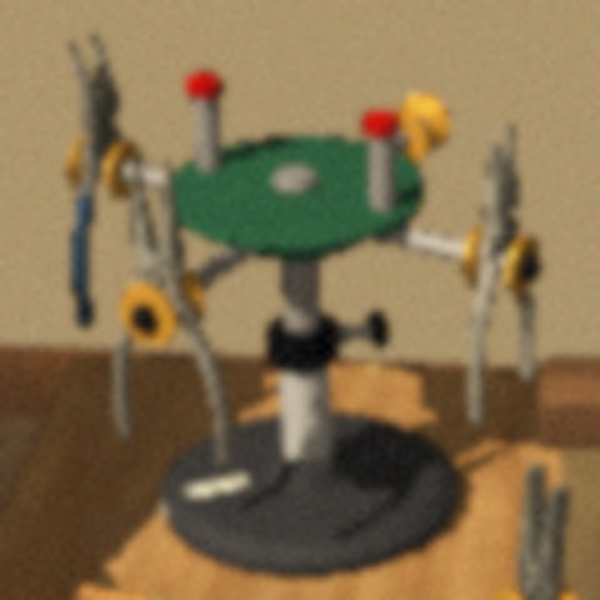

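The crops show these positions:
- **Top view:** button at (166.6,198.4), caps at (133.7,201.3) and (188.0,182.7), empty hook up at about (151,146), and mark about (179,235)–(172,249).
- **Scene view:** button at (269,150.8), mark about (247–260,213).
- **Pliers:** on the rest, rod pointing roughly toward the bottom of the top image.

Next I'll measure them.

```bash
cat > h.py <<'E'
import cv2,numpy as np
def cam(n): return np.load(f"pics/{n}.npz")
def ray(n,p):
    c=cam(n);R,t=c["R"],c["t"]
    d=R.T@np.linalg.inv(c["K"])@[p[0],p[1],1.]
    return -R.T@t,d/np.linalg.norm(d)
def plane(n,p,z):
    o,d=ray(n,p);return o+d*(z-o[2])/d[2]
def tri(p,q):
    o,d=ray("top",p);a,b=ray("scene",q)
    s=np.linalg.lstsq(np.c_[d,-b],a-o,rcond=None)[0]
    P,Q=o+s[0]*d,a+s[1]*b
    return (P+Q)/2,np.linalg.norm(P-Q)
def blobs(img,m,box,amin=5):
    x0,y0,x1,y1=box;z=np.zeros_like(m);z[y0:y1,x0:x1]=m[y0:y1,x0:x1]
    n,l,st,c=cv2.connectedComponentsWithStats(z)
    return sorted([(int(st[i,4]),np.round(c[i],1).tolist(),st[i,:4].tolist()) for i in range(1,n) if st[i,4]>=amin],reverse=True),l
E
cat > m.py <<'E'
from h import *
t=cv2.imread("pics/top0.png");s=cv2.imread("pics/scene0.png")
np.set_printoptions(precision=1,suppress=True)
bt,e=tri((166.6,198.4),(269,150.8));print("button",bt,e)
for n,i,bx in (("top",t,(80,120,240,290)),("scene",s,(210,110,330,240))):
    h=cv2.cvtColor(i,cv2.COLOR_BGR2HSV)
    red=(((h[...,0]<6)|(h[...,0]>174))&(h[...,1]>200)&(h[...,2]>120)).astype(np.uint8)
    grn=(cv2.inRange(h,(60,80,50),(85,255,200))>0).astype(np.uint8)
    wh=(cv2.inRange(h,(15,0,170),(40,90,255))>0).astype(np.uint8)
    yel=(cv2.inRange(h,(15,150,140),(28,255,255))>0).astype(np.uint8)
    for k,m in (("red",red),("grn",grn),("wh",wh),("yel",yel)): print(n,k,blobs(i,m,bx,6)[0][:6])
H=bt[2]-17.5;print("H",H)
for p in ((133.7,201.3),(188,182.7)): print("cap",plane("top",p,H+60))
ex=plane("top",(151,146.5),H);print("hook",ex, ex-bt)
for p in ((179,235),(172,249),(175,241.5)): print("mark top",plane("top",p,19))
for p in ((247,213.5),(260,210.5)): print("mark scene",plane("scene",p,19))
# dark feet
for n,i,bx in (("top",t,(140,170,240,275)),("top",t,(280,232,335,282)),("scene",s,(235,190,310,235)),("scene",s,(295,255,340,285))):
    h=cv2.cvtColor(i,cv2.COLOR_BGR2HSV);m=((h[...,1]<90)&(h[...,2]<100)).astype(np.uint8)
    b,l=blobs(i,m,bx,100);print(n,b[:2])
    ys,xs=np.nonzero(l==1+np.argmax([ (l==k).sum() for k in range(1,l.max()+1)]))
    hu=cv2.convexHull(np.c_[xs,ys].astype(np.int32))[:,0]
    w=np.array([plane(n,p,19 if bx[0] in(140,235) else 10)[:2] for p in hu],np.float32)
    print(cv2.minEnclosingCircle(w))
E
python3 m.py
```

```text
button [554.8  24.5 174.9] 1.3249437242718058
top red [(79, [133.2, 200.6], [129, 196, 10, 10]), (77, [187.8, 182.4], [183, 178, 10, 10])]
top grn [(3159, [167.0, 200.3], [134, 167, 68, 66])]
top wh [(80, [229.2, 188.9], [224, 178, 11, 24]), (74, [174.5, 241.9], [170, 235, 10, 15]), (71, [210.8, 187.1], [201, 183, 20, 9]), (69, [125.0, 216.0], [115, 212, 20, 9]), (55, [165.4, 198.9], [161, 194, 10, 10]), (31, [154.0, 158.5], [151, 153, 7, 12])]
top yel [(92, [148.5, 140.0], [141, 136, 17, 9]), (75, [151.7, 150.9], [144, 148, 17, 8]), (64, [188.0, 263.2], [180, 260, 17, 8]), (52, [223.4, 281.8], [212, 276, 22, 13]), (51, [232.4, 179.6], [230, 172, 7, 15]), (48, [222.0, 184.4], [218, 176, 9, 16])]
scene red [(21, [285.6, 139.3], [283, 138, 6, 4]), (19, [250.1, 131.6], [248, 130, 5, 4])]
scene grn [(716, [267.4, 154.3], [245, 143, 49, 24])]
scene wh [(63, [268.1, 196.9], [266, 190, 6, 16]), (43, [297.2, 162.7], [292, 160, 11, 7]), (19, [305.7, 172.9], [304, 168, 4, 10]), (19, [252.8, 211.9], [248, 211, 11, 3]), (9, [240.6, 149.7], [239, 149, 4, 3]), (7, [306.1, 152.4], [305, 151, 3, 4])
[... 315 characters left out ...]
570.7 -20.4 217.4]
hook [656.3  66.7 157.4] [101.6  42.2 -17.5]
mark top [525.2  35.1  19. ]
mark top [496.1  46.5  19. ]
mark top [511.6  41.9  19. ]
mark scene [493.8  43.8  19. ]
mark scene [526.7  35.1  19. ]
top [(1510, [203.6, 226.0], [179, 193, 44, 64]), (386, [164.9, 241.4], [150, 230, 32, 27])]
((548.9816284179688, -2.2847366333007812), 66.76219177246094)
top [(580, [307.6, 259.0], [290, 241, 37, 34])]
((491.3051452636719, -224.2806396484375), 36.764896392822266)
scene [(1332, [272.0, 213.8], [242, 195, 59, 35])]
((549.1867065429688, 12.143224716186523), 82.61566925048828)
scene [(483, [316.6, 269.6], [301, 255, 33, 25])]
((491.3711242675781, -224.38406372070312), 43.77130126953125)
```

```bash
cat >> h.py <<'E'
def rows(p,psi,way):
    """p,psi: commanded pose now (mm, deg of tool y in world); way: list of (x,y,z,psi,grip)."""
    a=np.radians(psi);ty=np.array([np.cos(a),np.sin(a)]);tx=np.array([-ty[1],ty[0]])
    for x,y,z,s,g in way:
        d=np.array([x-p[0],y-p[1]]);print([round(float(v),4) for v in (d@tx/1e3,d@ty/1e3,-(z-p[2])/1e3)]+[round(psi-s,1),g])
E
python3 - <<'E'
from h import *
np.set_printoptions(precision=1,suppress=True)
c=np.array([553.3,24.1])
for n,p in (("top",(171.5,249.5)),("scene",(247,213.5))):
    for z in (10,14,19):
        q=plane(n,p,z)[:2]-c;print(n,z,q,np.hypot(*q),np.degrees(np.arctan2(q[1],q[0])))
for n,p in (("top",(174.5,241.9)),("scene",(252.9,212.0))):
    q=plane(n,p,19)[:2]-c;print(n,q,np.degrees(np.arctan2(q[1],q[0])))
k=[plane("top",p,217.4)[:2] for p in ((133.2,200.6),(187.8,182.4))];print(k,(k[0]+k[1])/2)
d=k[1]-k[0];print("hook deg",np.degrees(np.arctan2(d[1],d[0]))+90)
print([tri(a,b) for a,b in (((133.4,201),(250.4,131.8)),((187.9,182.5),(285.8,139.4)))])
rows((286.1,583.7,205.5),63.9,[(300,550,260,63.9,.05),(534,68,260,-8,.05)])
E
```

```text
top 10 [-56.4  25.6] 61.97697875297063 155.57882773378032
top 14 [-57.3  24.6] 62.32133756551255 156.73614419051444
top 19 [-58.3  23.4] 62.7870902253626 158.16417513627243
scene 10 [-51.5  32.6] 60.992272108672694 147.6570788288683
scene 14 [-55.1  26.9] 61.270467445751635 153.99077019532265
scene 19 [-59.5  19.7] 62.65069315883385 161.70591706225866
top [-42.6  18.7] 156.255682576159
scene [-44.3  16.3] 159.7568983035329
[array([535.7,  69.2]), array([571.2, -20. ])] [553.4  24.6]
hook deg 21.733409686999423
[(array([536.8,  70.2, 212.4]), np.float64(0.9081036080803062)), (array([572.8, -19.2, 212.8]), np.float64(0.4803085845368992))]
[-0.0273, -0.0241, -0.0545, 0.0, 0.05]
[-0.4495, -0.3541, -0.0545, 71.9, 0.05]
```

{"api": "apply_moves", "payload": {"steps": [[0,0,-0.05,0,0.05],[-0.0273,-0.0241,-0.1,0,0.05],[-0.45,-0.354,-0.1,72,0.05],[-0.45,-0.354,-0.1,72,0.05],[-0.45,-0.354,-0.1,72,0.05],[-0.45,-0.354,-0.1,72,0.05],[-0.45,-0.354,-0.1,72,0.05],[-0.45,-0.354,-0.1,72,0.05]], "newtons": 10}}

```text
time_s: 0.9
tool_pos: [428.5, 284.5, 301.1]
ee_rot: [[-0.207, 0.978, -0.0], [0.978, 0.207, 0.0], [0.0, -0.0, -1.0]]
wrist_force: [0.8, 0.4, -1.1]
finger_gap: 50.1
grasp_force: 0.0
```

Run:
```python
from h import *
rows((428.5,284.5,301),11.95,[(535,69,330,-8,.05)])
```

```text
[-0.2329, 0.0596, -0.029, 19.9, 0.05]
```

{"api": "apply_moves", "payload": {"steps": [[-0.233,0.06,-0.03,20,0.05],[-0.233,0.06,-0.03,20,0.05],[-0.233,0.06,-0.03,20,0.05],[-0.233,0.06,-0.03,20,0.05],[-0.233,0.06,-0.03,20,0.05],[-0.233,0.06,-0.03,20,0.05],[-0.233,0.06,-0.03,20,0.05],[-0.233,0.06,-0.03,20,0.05]]}}

```text
time_s: 1.7
tool_pos: [535.8, 73.3, 330.6]
ee_rot: [[0.132, 0.991, -0.002], [0.991, -0.132, 0.001], [0.001, -0.002, -1.0]]
wrist_force: [-0.3, 0.7, -0.3]
finger_gap: 50.2
grasp_force: 0.0
```

```bash
cat > wcam.py <<'E'
import sys
from cell import arm
from h import *
def wsnap(name):
    s=arm.observe();f=arm.grab_frame("wrist");cv2.imwrite(f"pics/{name}.png",f["color"])
    T=f["tool_from_camera"];R=s["ee_rot"]@T[:3,:3];o=s["ee_rot"]@T[:3,3]+s["tool_pos"]
    np.savez(f"pics/{name}.npz",K=f["intrinsics"],R=R.T,t=-R.T@o)
    p=s["ee_rot"];print("pos",s["tool_pos"].round(1),"psi",np.degrees(np.arctan2(p[1,1],p[0,1])).round(2),"cam",o.round(0),"look",R[:,2].round(2),"F",s["wrist_force"].round(1),"q7",s["qpos"][6].round(0),"t",s["time_s"])
if __name__=="__main__": wsnap(sys.argv[1])
E
python3 wcam.py w1
```

```text
pos [535.8  73.3 330.6] psi -7.57 cam [547. 149. 511.] look [-0.04 -0.26 -0.97] F [-0.3  0.7 -0.3] q7 -7.0 t 1.7
```

View pics/w1.png

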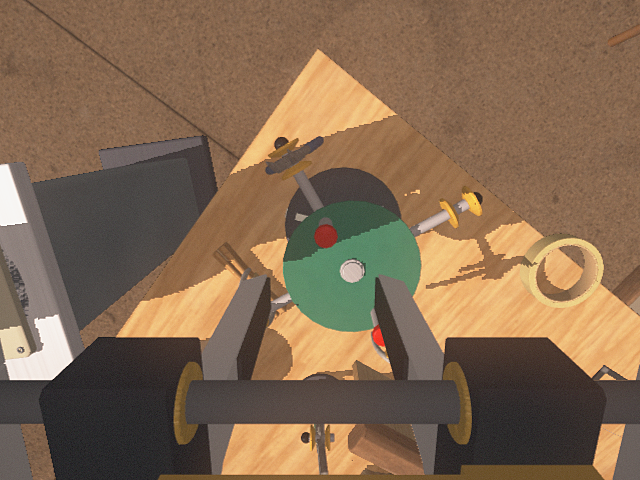

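The wrist view shows the button at (351,271), cap A at (326,236), cap B partly hidden at (380,337), the white mark at (300,217) and the empty hook at right (465,207). I'll check these against the fixed cameras.

Run:
```python
from h import *
np.set_printoptions(precision=1,suppress=True)
i=cv2.imread("pics/w1.png");h=cv2.cvtColor(i,cv2.COLOR_BGR2HSV)
red=(((h[...,0]<8)|(h[...,0]>172))&(h[...,1]>150)&(h[...,2]>80)).astype(np.uint8)
b,_=blobs(i,red,(300,200,350,260));print(b)
A=plane("w1",b[0][1],216)[:2];C=plane("w1",(351,271),174.9)[:2]
print("A",A,"C",C,A-C,np.hypot(*(A-C)),np.degrees(np.arctan2(*(A-C)[::-1])))
e=plane("w1",(459,210.5),157.4)[:2]-C;print("hook",e,np.hypot(*e),np.degrees(np.arctan2(*e[::-1])))
m=plane("w1",(301,217),19)[:2]-C;print("mark",m,np.degrees(np.arctan2(*m[::-1])))
rows((535.8,73.3,330.6),-7.6,[(535.6,69,x,-8,.05) for x in(250,185)])
```

```text
[(413, [325.4, 235.8], [314, 224, 24, 24])]
A [538.2  71. ] C [555.4  25.2] [-17.2  45.8] 48.89887526412947 110.54138700169547
hook [102.6  38. ] 109.41653693094004 20.317804915045336
mark [-49.9  21.8] 156.36271703408642
[-0.0043, 0.0004, 0.0806, 0.4, 0.05]
[-0.0043, 0.0004, 0.1456, 0.4, 0.05]
```

{"api": "apply_moves", "payload": {"steps": [[-0.003,0.0015,0.05,0,0.05],[-0.003,0.0015,0.09,0,0.05],[-0.003,0.0015,0.12,0,0.05],[-0.003,0.0015,0.145,0,0.05],[-0.003,0.0015,0.145,0,0.05],[-0.003,0.0015,0.145,0,0.0],[-0.003,0.0015,0.145,0,0.0],[-0.003,0.0015,0.145,0,0.0]], "newtons": 8}}

```text
time_s: 2.55
tool_pos: [538.6, 69.0, 187.6]
ee_rot: [[0.133, 0.991, 0.003], [0.991, -0.133, 0.001], [0.001, 0.003, -1.0]]
wrist_force: [-0.3, -0.5, -0.2]
finger_gap: 29.5
grasp_force: 0.0
```

{"api": "apply_moves", "payload": {"steps": [[0,0,0,0,0],[0,0,0,0,0],[0,0,0,0,0],[0,0,0,0,0]]}}

```text
time_s: 2.95
tool_pos: [537.6, 68.8, 187.0]
ee_rot: [[0.134, 0.991, 0.0], [0.991, -0.134, 0.001], [0.001, 0.0, -1.0]]
wrist_force: [-1.3, 0.5, 6.0]
finger_gap: 16.8
grasp_force: 8.0
```

```bash
python3 wcam.py w2;  python3 - <<'E'
from cell import arm
s=arm.observe();print(s["finger_gap"],s["grasp_force"])
E
```

```text
pos [537.6  68.8 187. ] psi -7.68 cam [548. 144. 367.] look [-0.03 -0.26 -0.97] F [-1.3  0.5  6. ] q7 -2.0 t 2.95
16.620086188779833 8.000318673293805
```

{"api": "apply_moves", "payload": {"steps": [[0,0,0,0,0.03],[0,0,0,0,0.03],[0,0,0.005,0,0.03],[0,0,0.005,0,0.0],[0,0,0.005,0,0],[0,0,0.005,0,0],[0,0,0.005,0,0],[0,0,0.005,0,0]]}}

```text
time_s: 3.8
tool_pos: [537.5, 68.4, 180.9]
ee_rot: [[0.134, 0.991, -0.0], [0.991, -0.134, -0.0], [-0.0, -0.0, -1.0]]
wrist_force: [1.2, 0.7, -4.4]
finger_gap: 17.0
grasp_force: 8.0
```

```bash
python3 wcam.py w2;  python3 - <<'E'
from cell import arm
s=arm.observe();print(s["finger_gap"],s["grasp_force"])
E
```

```text
pos [537.5  68.4 180.9] psi -7.68 cam [548. 144. 361.] look [-0.04 -0.26 -0.97] F [ 1.2  0.7 -4.4] q7 -2.0 t 3.8
17.181855409392742 7.999739823214895
```

Run:
```python
from h import *
c=np.array([554.3,24.7]);p=np.array([537.5,68.4]);r=p-c
w=[]
for k in range(1,9):
    a=np.radians(7*k);q=c+np.array([[np.cos(a),-np.sin(a)],[np.sin(a),np.cos(a)]])@r
    w.append((*q,181,-7.7+7*k,0))
rows((*p,181),-7.7,w)
```

```text
[-0.003, -0.0048, 0.0, -7.0, 0]
[-0.0067, -0.0093, 0.0, -14.0, 0]
[-0.0108, -0.0132, 0.0, -21.0, 0]
[-0.0154, -0.0166, 0.0, -28.0, 0]
[-0.0203, -0.0195, 0.0, -35.0, 0]
[-0.0256, -0.0217, 0.0, -42.0, 0]
[-0.0311, -0.0232, 0.0, -49.0, 0]
[-0.0368, -0.0241, 0.0, -56.0, 0]
```

{"api": "apply_moves", "payload": {"steps": [[-0.003,-0.0048,0,-7,0],[-0.0067,-0.0093,0,-14,0],[-0.0108,-0.0132,0,-21,0],[-0.0154,-0.0166,0,-28,0],[-0.0203,-0.0195,0,-35,0],[-0.0256,-0.0217,0,-42,0],[-0.0311,-0.0232,0,-49,0],[-0.0368,-0.0241,0,-56,0]]}}

```text
time_s: 4.65
tool_pos: [510.6, 36.5, 181.1]
ee_rot: [[-0.751, 0.661, 0.004], [0.661, 0.751, 0.002], [-0.002, 0.004, -1.0]]
wrist_force: [5.1, 3.3, -10.1]
finger_gap: 17.0
grasp_force: 8.0
```

{"api": "apply_moves", "payload": {"steps": [[0,0,0,0,0],[0,0,0,0,0]]}}

```text
time_s: 4.85
tool_pos: [509.9, 34.9, 181.1]
ee_rot: [[-0.745, 0.667, 0.002], [0.667, 0.745, -0.0], [-0.002, 0.001, -1.0]]
wrist_force: [5.1, -1.3, -8.6]
finger_gap: 17.1
grasp_force: 8.0
```

```bash
python3 wcam.py w3;  python3 - <<'E'
from cell import arm
s=arm.observe();print(s["finger_gap"],s["grasp_force"],s["qpos"].round())
E
```

```text
pos [509.9  34.9 181.1] psi 48.17 cam [453.  86. 361.] look [ 0.2  -0.17 -0.96] F [ 5.1 -1.3 -8.6] q7 46.0 t 4.85
16.511870483381347 7.999518860306125 [-12.  27.   8. 111.  -5.  43.  46.]
```

{"api": "apply_moves", "payload": {"steps": [[-0.003,-0.0048,0,-7,0],[-0.0067,-0.0093,0,-14,0],[-0.0108,-0.0132,0,-21,0],[-0.0154,-0.0166,0,-28,0],[-0.0203,-0.0195,0,-35,0],[-0.0256,-0.0217,0,-42,0],[-0.0311,-0.0232,0,-49,0],[-0.0368,-0.0241,0,-56,0]]}}

```text
time_s: 5.7
tool_pos: [520.0, -4.6, 181.2]
ee_rot: [[-0.968, -0.252, -0.001], [-0.252, 0.968, 0.003], [0.0, 0.003, -1.0]]
wrist_force: [0.6, 5.6, -5.1]
finger_gap: 17.0
grasp_force: 8.0
```

{"api": "apply_moves", "payload": {"steps": [[-0.003,-0.0048,0,-7,0],[-0.0067,-0.0093,0,-14,0],[-0.0108,-0.0132,0,-21,0],[-0.0132,-0.0149,0,-24.6,0],[-0.0132,-0.0149,0,-24.6,0],[-0.0132,-0.0149,0,-24.6,0]]}}

```text
time_s: 6.3
tool_pos: [536.2, -16.9, 181.2]
ee_rot: [[-0.779, -0.627, -0.001], [-0.627, 0.779, 0.001], [-0.0, 0.002, -1.0]]
wrist_force: [-0.5, 5.0, -2.7]
finger_gap: 16.8
grasp_force: 8.0
```

```bash
python3 wcam.py w4;  python3 - <<'E'
from cell import arm
import cv2,numpy as np
f=arm.grab_frame("top")["color"];g=arm.grab_frame("scene")["color"]
cv2.imwrite("pics/top4.png",f);cv2.imwrite("pics/scene4.png",g)
cv2.imwrite("pics/c4.png",np.hstack([cv2.resize(f[125:285,80:240],(400,400),interpolation=2),cv2.resize(cv2.imread("pics/w4.png"),(400,300)) [:300] if 0 else cv2.copyMakeBorder(cv2.resize(cv2.imread("pics/w4.png"),(400,300)),50,50,0,0,0)]))
E
```

```text
pos [536.2 -16.9 181.2] psi 128.84 cam [478. -65. 361.] look [ 0.2   0.17 -0.96] F [-0.5  5.  -2.7] q7 118.0 t 6.3
```

View pics/c4.png

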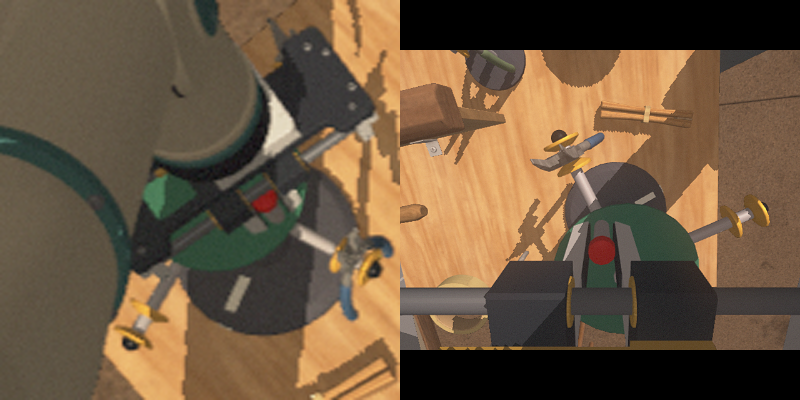

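The head has turned: the empty hook now lies at lower left in the top crop, about over the mark's direction. I'll release, back off, and measure the angle from the caps.

{"api": "apply_moves", "payload": {"steps": [[0,0,0,0,0.05],[0,0,0,0,0.05],[0,0,0,0,0.05],[0,0,-0.03,0,0.05],[0,0,-0.07,0,0.06],[0,0,-0.12,0,0.07],[0.04,-0.03,-0.12,0,0.07],[0.08,-0.06,-0.12,0,0.08]]}}

```text
time_s: 7.25
tool_pos: [513.2, -115.9, 303.3]
ee_rot: [[-0.776, -0.631, 0.004], [-0.631, 0.776, -0.001], [-0.002, -0.004, -1.0]]
wrist_force: [-0.2, 0.1, -0.8]
finger_gap: 74.9
grasp_force: 0.0
```

{"api": "apply_moves", "payload": {"steps": [[0.04,-0.03,0,0,0.08],[0.08,-0.06,0,0,0.08],[0.12,-0.09,0,0,0.08],[0.12,-0.09,0,0,0.08],[0.12,-0.09,0,0,0.08]]}}

```text
time_s: 7.75
tool_pos: [474.4, -262.4, 301.1]
ee_rot: [[-0.781, -0.625, -0.0], [-0.625, 0.781, -0.0], [0.001, 0.0, -1.0]]
wrist_force: [0.7, 0.7, -0.1]
finger_gap: 79.8
grasp_force: 0.0
```

```bash
python3 wcam.py w5;  python3 - <<'E'
from cell import arm
from h import *
np.set_printoptions(precision=1,suppress=True)
f=arm.grab_frame("top")["color"];g=arm.grab_frame("scene")["color"]
cv2.imwrite("pics/top5.png",f);cv2.imwrite("pics/scene5.png",g)
w=cv2.copyMakeBorder(cv2.resize(cv2.imread("pics/w5.png"),(400,300)),50,50,0,0,0)
cv2.imwrite("pics/c5.png",np.hstack([cv2.resize(f[125:285,80:240],(400,400),interpolation=2),w]))
for n,i,bx in (("top",f,(80,120,240,290)),("scene",g,(210,110,330,240))):
    h=cv2.cvtColor(i,cv2.COLOR_BGR2HSV)
    red=(((h[...,0]<6)|(h[...,0]>174))&(h[...,1]>200)&(h[...,2]>100)).astype(np.uint8)
    b=blobs(i,red,bx,6)[0];print(n,b)
    if len(b)>1:
        P=[plane(n,q[1],216)[:2] for q in b[:2]];d=P[1]-P[0];print(P,np.hypot(*d),(P[0]+P[1])/2,"hook mod180",(np.degrees(np.arctan2(d[1],d[0]))+90)%180)
a,b=plane("top",(295.4,255.6),40),plane("top",(321,258.5),40);d=b-a;print("handles",a,b,np.degrees(np.arctan2(d[1],d[0])),np.hypot(*d[:2]))
E
```

```text
pos [ 474.4 -262.4  301.1] psi 128.67 cam [ 416. -310.  481.] look [ 0.2   0.17 -0.96] F [ 0.7  0.7 -0.1] q7 149.0 t 7.75
top [(74, [136.3, 178.9], [132, 174, 10, 10]), (56, [185.0, 203.8], [181, 200, 9, 10])]
[array([574.5,  68.3]), array([533.9, -18. ])] 95.38972551550599 [554.2  25.1] hook mod180 154.79128257195583
scene [(18, [263.8, 127.5], [262, 126, 5, 4])]
handles [ 487.9 -200.2   40. ] [ 484.1 -250.2   40. ] -94.36485231360025 50.19703186751464
```

View pics/c5.png

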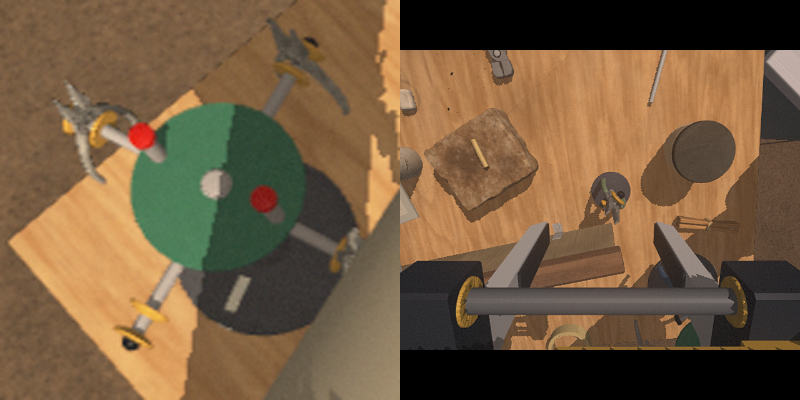

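The top crop shows the caps at (142,136) and (264,199), the empty hook's cheeks at lower left (140,318), and the whole mark at (237,294). The hook is close to the mark, so I'll compare the two angles precisely. The wrist view shows the pliers on the rest at (610,192).

Run:
```python
from h import *
np.set_printoptions(precision=1,suppress=True)
A=lambda v:np.degrees(np.arctan2(v[1],v[0]))
for n,f,bx in (("top","top5",(165,230,185,255)),("w4","w4",(370,210,430,270)),("w1","w1",(288,206,310,228)),("w5","w5",(0,0,1,1))):
    i=cv2.imread(f"pics/{f}.png");h=cv2.cvtColor(i,cv2.COLOR_BGR2HSV)
    x0,y0,x1,y1=bx
    if n=="w5":continue
    v=i.min(2).astype(int)[y0:y1,x0:x1];thr=(v.max()+np.median(v))/2
    m=np.zeros(i.shape[:2],np.uint8);m[y0:y1,x0:x1]=v>thr
    b,l=blobs(i,m,bx,15);print(f,b[:3])
    k=np.argmax([(l==q).sum() for q in range(1,l.max()+1)])+1
    ys,xs=np.nonzero(l==k);box=cv2.minAreaRect(np.c_[xs,ys].astype(np.float32));pts=cv2.boxPoints(box)
    for z in (12,19):
        w=np.array([plane(n,(x,y),z)[:2] for x,y in zip(xs,ys)]);c=w.mean(0);U,S,V=np.linalg.svd(w-c);d=V[0]*np.sign(-V[0][0])
        r=(w-[554.2,25])@d
        print(f,z,"centroid",c,"line",A(d),"from axis",A(c-[554.2,25]),"r",r.min(),r.max(),"width",np.ptp((w-c)@V[1]))
# hook in top5: brass cheeks
i=cv2.imread("pics/top5.png");h=cv2.cvtColor(i,cv2.COLOR_BGR2HSV)
y=(cv2.inRange(h,(15,150,140),(28,255,255))>0).astype(np.uint8)
b,_=blobs(i,y,(120,235,155,275),6);print(b)
for q in b: p=plane("top",q[1],157.4)[:2]-[554.2,25];print(p,np.hypot(*p),A(p))
```

```text
top5 [(65, [174.5, 242.1], [170, 235, 10, 15])]
top5 12 centroid [511.9  44.6] line 159.84823293482899 from axis 155.21549130339446 r 31.677976904875056 60.91338685118353 width 9.058972609511816
top5 19 centroid [510.3  42.8] line 159.84823293482896 from axis 157.90176064744765 r 32.60254180385496 61.665795898841786 width 9.005627876376488
w4 [(298, [392.8, 237.9], [376, 227, 33, 20]), (17, [428.1, 259.8], [426, 257, 4, 7])]
w4 12 centroid [511.6  45.7] line 156.83036133565267 from axis 154.05293049813437 r 31.456362236125145 60.98608278192843 width 9.728854917040751
w4 19 centroid [510.9  43.5] line 156.83036133565267 from axis 156.83823884770223 r 31.529729997981 60.46772624318296 width 9.533905565504988
w1 [(65, [300.0, 216.9], [295, 213, 13, 9])]
w1 12 centroid [503.6  45.9] line 176.47432757158325 from axis 157.59163911619163 r 42.80216829484069 58.31717759528264 width 10.682661756262842
w1 19 centroid [504.2  47.3] line 176.47432757158322 from axis 155.95086267643813 r 42.413974513048665 57.71124720109767 width 10.53274198908085
[(81, [135.2, 261.9], [125, 253, 21, 22]), (67, [139.4, 249.5], [132, 244, 16, 11]), (14, [144.9, 264.5], [143, 261, 6, 7])]
[-112.2   49. ] 122.442456472292 156.4090215682164
[-89.8  43.9] 99.95742707121909 153.97860215124868
[-116.2   31.6] 120.38527565786445 164.77684624211204
```

The hook reads about 155° and the mark about 157.3°. I'll nudge the head 2.3° further by gripping the stud at the corrected spot.

{"api": "apply_moves", "payload": {"steps": [[-0.0405,0.03,0,0,0.05],[-0.081,0.06,0,0,0.05],[-0.1215,0.09,0,0,0.05],[-0.162,0.121,0,0,0.05],[-0.2024,0.151,0,0,0.05],[-0.2024,0.151,0,0,0.05],[-0.2024,0.151,0,0,0.05],[-0.2024,0.151,0.04,0,0.05]]}}

```text
time_s: 8.7
tool_pos: [541.8, -16.1, 265.0]
ee_rot: [[-0.778, -0.629, 0.011], [-0.629, 0.778, -0.001], [-0.008, -0.008, -1.0]]
wrist_force: [0.8, -0.9, -0.6]
finger_gap: 49.8
grasp_force: 0.0
```

{"api": "apply_moves", "payload": {"steps": [[0,0,0.03,0,0.05],[0,0,0.06,0,0.05],[0,0,0.08,0,0.05],[0,0,0.08,0,0.03],[0,0,0.08,0,0.02],[0,0,0.08,0,0.01],[0,0,0.08,0,0],[0,0,0.08,0,0]]}}

```text
time_s: 9.5
tool_pos: [538.4, -15.6, 182.3]
ee_rot: [[-0.778, -0.628, 0.001], [-0.628, 0.778, 0.0], [-0.001, -0.001, -1.0]]
wrist_force: [-1.2, 1.5, 4.0]
finger_gap: 17.2
grasp_force: 8.0
```

{"api": "apply_moves", "payload": {"steps": [[0,0,0,0,0],[0,0,0,0,0],[0,0,0,0,0]]}}

```text
time_s: 9.8
tool_pos: [538.4, -15.6, 182.3]
ee_rot: [[-0.778, -0.628, 0.001], [-0.628, 0.778, 0.0], [-0.001, -0.001, -1.0]]
wrist_force: [-2.0, 1.3, 6.2]
finger_gap: 17.1
grasp_force: 8.0
```

{"api": "apply_moves", "payload": {"steps": [[-0.0005,-0.0009,0,-1,0],[-0.0009,-0.0017,0,-2,0],[-0.0009,-0.0017,0,-2,0],[-0.0009,-0.0017,0,-2,0],[-0.0009,-0.0017,0,-2,0]]}}

```text
time_s: 10.3
tool_pos: [540.0, -16.3, 182.3]
ee_rot: [[-0.755, -0.655, 0.001], [-0.655, 0.755, 0.0], [-0.001, -0.0, -1.0]]
wrist_force: [-2.5, 1.9, 6.4]
finger_gap: 17.4
grasp_force: 8.0
```

{"api": "apply_moves", "payload": {"steps": [[0,0,0,0,0.05],[0,0,0,0,0.05],[0,0,0,0,0.05],[0,0,-0.03,0,0.05],[0,0,-0.07,0,0.05],[0,0,-0.12,0,0.05],[0.04,-0.03,-0.12,8,0.05],[0.08,-0.06,-0.12,16,0.05]]}}

```text
time_s: 11.1
tool_pos: [519.7, -114.7, 302.9]
ee_rot: [[-0.908, -0.42, 0.004], [-0.42, 0.908, -0.0], [-0.004, -0.002, -1.0]]
wrist_force: [-0.1, -1.8, -1.0]
finger_gap: 49.9
grasp_force: 0.0
```

{"api": "apply_moves", "payload": {"steps": [[0.1,-0.1,0,100,0.06],[0.1,-0.1,0,100,0.06],[0.1,-0.1,0,100,0.06],[0.1,-0.1,0,100,0.06],[0.1,-0.1,0,100,0.06],[0.1,-0.1,0,100,0.06],[0.1,-0.1,0,100,0.06],[0.1,-0.1,0,100,0.06]]}}

```text
time_s: 11.9
tool_pos: [469.8, -247.5, 300.9]
ee_rot: [[-0.717, 0.697, -0.0], [0.697, 0.717, 0.0], [0.0, -0.0, -1.0]]
wrist_force: [0.1, 0.2, 0.7]
finger_gap: 60.0
grasp_force: 0.0
```

{"api": "apply_moves", "payload": {"steps": [[0,0,0,45,0.06],[0,0,0,45,0.06],[0,0,0,45,0.06],[0,0,0,45,0.06],[0,0,0,45,0.06]]}}

```text
time_s: 12.4
tool_pos: [469.9, -247.4, 301.0]
ee_rot: [[-0.049, 0.999, -0.0], [0.999, 0.049, -0.0], [0.0, -0.0, -1.0]]
wrist_force: [0.4, 0.2, -0.4]
finger_gap: 59.8
grasp_force: 0.0
```

```bash
python3 wcam.py w6;  python3 - <<'E'
from cell import arm
from h import *
np.set_printoptions(precision=1,suppress=True)
A=lambda v:np.degrees(np.arctan2(v[1],v[0]))
f=arm.grab_frame("top")["color"];cv2.imwrite("pics/top6.png",f)
h=cv2.cvtColor(f,cv2.COLOR_BGR2HSV)
red=(((h[...,0]<6)|(h[...,0]>174))&(h[...,1]>200)&(h[...,2]>100)).astype(np.uint8)
b=blobs(f,red,(80,120,240,290),6)[0];print(b)
P=[plane("top",q[1],216)[:2] for q in b[:2]];d=P[1]-P[0];print(P,(P[0]+P[1])/2,"hook",(A(d)+90)%180)
y=(cv2.inRange(h,(15,150,140),(28,255,255))>0).astype(np.uint8)
for q in blobs(f,y,(115,235,155,278),6)[0][:2]: p=plane("top",q[1],157.4)[:2]-[554.2,25];print(q,p,np.hypot(*p),A(p))
E
```

```text
pos [ 469.9 -247.4  301. ] psi 2.84 cam [ 467. -171.  481.] look [ 0.01 -0.26 -0.97] F [ 0.4  0.2 -0.4] q7 34.0 t 12.4
[(78, [135.6, 179.8], [131, 175, 10, 11])]Traceback (most recent call last):
  File "<stdin>", line 9, in <module>
IndexError: list index out of range
```

Run:
```python
from h import *
np.set_printoptions(precision=1,suppress=True)
A=lambda v:np.degrees(np.arctan2(v[1],v[0]))
for p in ((136.3,178.9),(135.6,179.8)): q=plane("top",p,216)[:2]-[554.2,25.1];print(q,np.hypot(*q),A(q)+90)
f=cv2.imread("pics/top6.png");h=cv2.cvtColor(f,cv2.COLOR_BGR2HSV)
y=(cv2.inRange(h,(15,150,140),(28,255,255))>0).astype(np.uint8)
for q in blobs(f,y,(115,235,155,278),6)[0][:2]: p=plane("top",q[1],157.4)[:2]-[554.2,25];print(q,p,np.hypot(*p),A(p))
w=cv2.imread("pics/w6.png");cv2.imwrite("pics/c6.png",cv2.resize(w[170:400,200:480],(784,644))[:600])
```

```text
[20.3 43.2] 47.69680915207466 154.81825197099963
[18.7 44.2] 47.96668459713312 157.11719041623803
(7, [121.9, 247.4], [121, 245, 3, 5]) [-87.3  74.9] 115.02535901250813 139.33992293199344
```

View pics/c6.png

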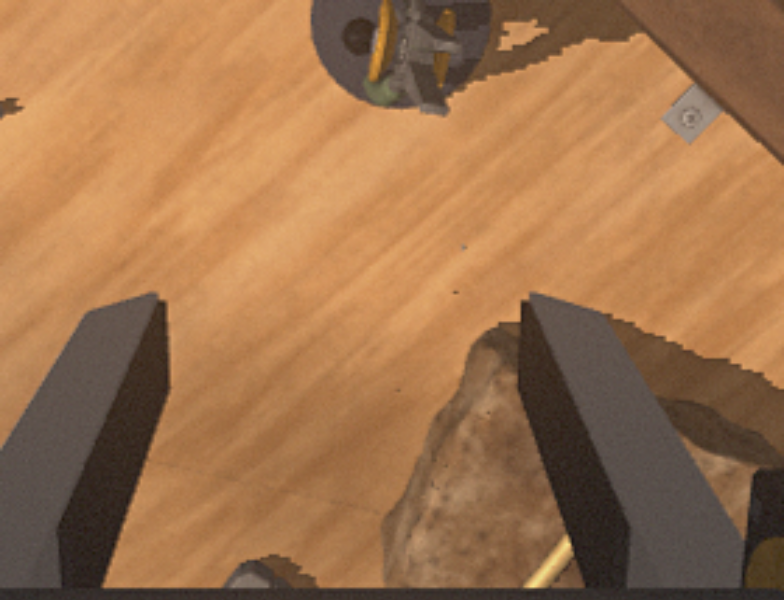

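Head at 157.1°, aligned with the mark. The crop shows the rest foot's disc, the pliers' cheeks and the jaws at the top (about (400,60)). I need one closer crop of the pliers.

Run:
```python
from h import *
w=cv2.imread("pics/w6.png")[135:215,300:385];s=cv2.imread("pics/scene0.png")[200:260,300:340];v=cv2.imread("pics/w5.png")[180:300,290:385]
t=cv2.imread("pics/top0.png")[235:275,285:330]
a=cv2.resize(w,None,fx=5,fy=5,interpolation=2);b=cv2.resize(s,None,fx=5,fy=5,interpolation=2)
c=cv2.resize(t,None,fx=4,fy=4,interpolation=2)
o=np.zeros((590,640,3),np.uint8);o[:400,:425]=a;o[:300,430:630]=b;o[405:565,0:180]=c
cv2.imwrite("pics/c7.png",o)
```

```text
(no output)
```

View pics/c7.png

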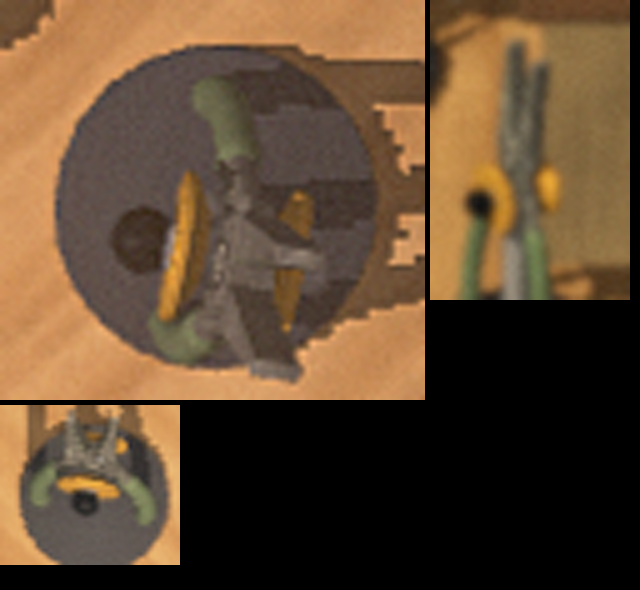

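The w6 crop shows the jaw tips at full-image (364,187) and (356,209). The top crop puts them at (303.8,239.5) and (313.8,239.5), and the scene crop at (317,209) and (322,213). The cheeks are either side of the joint and the green handles point down. I'll triangulate them next.

Run:
```python
from h import *
np.set_printoptions(precision=1,suppress=True)
def trin(obs):
    M=np.zeros((3,3));v=np.zeros(3);R=[ray(*o) for o in obs]
    for o,d in R: Q=np.eye(3)-np.outer(d,d);M+=Q;v+=Q@o
    X=np.linalg.solve(M,v);return X,[round(float(np.linalg.norm(np.cross(X-o,d))),1) for o,d in R]
L=trin([("top",(303.8,239.5)),("w6",(364,187.4)),("scene",(317.2,209))])
R=trin([("top",(313.8,239.5)),("w6",(356,209.4)),("scene",(322.2,213.4))])
print(L,R);d=R[0]-L[0];print((L[0]+R[0])/2,d,np.degrees(np.arctan2(d[1],d[0]))+90)
# foot centre from w6
i=cv2.imread("pics/w6.png");h=cv2.cvtColor(i,cv2.COLOR_BGR2HSV);m=((h[...,1]<90)&(h[...,2]<130)).astype(np.uint8)
b,l=blobs(i,m,(305,140,385,212),100);print(b[:2])
ys,xs=np.nonzero(l>0);w=np.array([plane("w6",p,8)[:2] for p in cv2.convexHull(np.c_[xs,ys].astype(np.int32))[:,0]],np.float32);print(cv2.minEnclosingCircle(w))
# post top/ball etc: front cheek centre & back cheek centre (crop px /5)
f=trin([("w6",(300+183/5,135+245/5)),("top",(285+88/4,235+(488-405)/4)),("scene",(300+(496-430)/5,200+200/5))])
k=trin([("w6",(300+297/5,135+262/5)),("top",(285+120/4,235+(448-405)/4)),("scene",(300+(549-430)/5,200+188/5))])
print("cheeks",f,k);d=k[0]-f[0];print(np.degrees(np.arctan2(d[1],d[0])),(f[0]+k[0])/2)
```

```text
(array([ 500. , -217.1,  146.2]), [3.9, 3.9, 0.9]) (array([ 497.5, -235.7,  145.9]), [0.7, 1.1, 0.7])
[ 498.7 -226.4  146. ] [ -2.5 -18.5  -0.3] -7.560418132118059
[(2649, [342.4, 174.7], [311, 144, 64, 67])]
((494.6915588378906, -226.9045867919922), 40.79325485229492)
cheeks (array([ 482.1, -223.7,   81.9]), [1.4, 2.1, 0.9]) (array([ 503.9, -231.8,   81.2]), [6.6, 7.3, 1.9])
-20.36830109693369 [ 493.  -227.7   81.5]
```

Run:
```python
from h import *
rows((469.9,-247.4,301),2.84,[(497.3,-226.2,z,-6,.05) for z in (200,115)])
```

```text
[0.0198, 0.0284, 0.101, 8.8, 0.05]
[0.0198, 0.0284, 0.186, 8.8, 0.05]
```

{"api": "apply_moves", "payload": {"steps": [[0.02,0.0285,0.03,8.8,0.05],[0.02,0.0285,0.07,8.8,0.05],[0.02,0.0285,0.1,8.8,0.05],[0.02,0.0285,0.13,8.8,0.05],[0.02,0.0285,0.15,8.8,0.05],[0.02,0.0285,0.17,8.8,0.05],[0.02,0.0285,0.186,8.8,0.05],[0.02,0.0285,0.186,8.8,0.05]], "newtons": 15}}

```text
time_s: 13.3
tool_pos: [495.9, -225.1, 113.2]
ee_rot: [[0.095, 0.996, -0.004], [0.996, -0.095, 0.002], [0.002, -0.004, -1.0]]
wrist_force: [-0.6, -0.9, -0.3]
finger_gap: 50.3
grasp_force: 0.0
```

{"api": "apply_moves", "payload": {"steps": [[0,0,0,0,0.03],[0,0,0,0,0.022],[0,0,0,0,0.018],[0,0,0,0,0.014],[0,0,0,0,0.01],[0,0,0,0,0.004],[0,0,0,0,0.0],[0,0,0,0,0.0]]}}

```text
time_s: 14.1
tool_pos: [496.1, -225.6, 115.2]
ee_rot: [[0.098, 0.995, -0.002], [0.995, -0.098, 0.001], [0.001, -0.002, -1.0]]
wrist_force: [-4.1, 0.5, 4.6]
finger_gap: 7.8
grasp_force: 15.0
```

```bash
python3 wcam.py w8;  python3 - <<'E'
from cell import arm
s=arm.observe();print(s["finger_gap"],s["grasp_force"],s["moment"].round(2))
E
```

```text
pos [ 496.1 -225.6  115.2] psi -5.63 cam [ 505. -150.  295.] look [-0.03 -0.26 -0.97] F [-4.1  0.5  4.6] q7 28.0 t 14.1
8.053058980033258 14.990015212388244 [ 0.17  1.36 -0.09]
```

{"api": "apply_moves", "payload": {"steps": [[0,0,0,0,0.0],[0,0,-0.005,0,0.0],[0,0,-0.02,0,0],[0,0,-0.045,0,0],[0,0,-0.075,0,0],[0,0,-0.11,0,0],[0,0,-0.15,0,0],[0,0,-0.18,0,0]], "newtons": 28}}

```text
time_s: 14.95
tool_pos: [499.2, -226.1, 297.9]
ee_rot: [[0.097, 0.995, 0.005], [0.995, -0.097, -0.002], [-0.001, 0.005, -1.0]]
wrist_force: [0.3, -0.7, -1.6]
finger_gap: 7.6
grasp_force: 28.0
```

{"api": "apply_moves", "payload": {"steps": [[0,0,-0.03,0,0.0],[0,0,-0.06,0,0],[0,0,-0.06,0,0],[0,0,-0.06,0,0]]}}

```text
time_s: 15.35
tool_pos: [498.2, -225.7, 355.3]
ee_rot: [[0.097, 0.995, 0.002], [0.995, -0.097, -0.0], [-0.0, 0.002, -1.0]]
wrist_force: [-0.8, -0.0, -1.1]
finger_gap: 7.7
grasp_force: 28.0
```

```bash
python3 wcam.py w9;  python3 - <<'E'
from cell import arm
from h import *
s=arm.observe();print(s["finger_gap"],s["grasp_force"],s["moment"].round(2))
p=s["tool_pos"];psi=np.degrees(np.arctan2(s["ee_rot"][1,1],s["ee_rot"][0,1]))
rows(p,psi,[(452.8,-120,355,-12,0),(452.8,67.7,355,-22.8,0),(452.8,67.7,295,-22.8,0)])
E
```

```text
pos [ 498.2 -225.7  355.3] psi -5.58 cam [ 506. -150.  535.] look [-0.02 -0.26 -0.97] F [-0.8 -0.  -1.1] q7 23.0 t 15.35
7.428417654976443 27.960766777396202 [-0.07  0.06  0.04]
[0.1006, -0.0547, -0.0007, np.float64(6.4), 0]
[0.2874, -0.0729, -0.0007, np.float64(17.2), 0]
[0.2874, -0.0729, 0.0593, np.float64(17.2), 0]
```

{"api": "apply_moves", "payload": {"steps": [[0.03,-0.016,0,2,0],[0.065,-0.035,0,4,0],[0.1,-0.054,0,6,0],[0.14,-0.059,0,9,0],[0.18,-0.063,0,12,0],[0.22,-0.067,0,14,0],[0.26,-0.07,0,16,0],[0.2874,-0.073,0,17.2,0]]}}

```text
time_s: 16.2
tool_pos: [451.8, 70.6, 353.6]
ee_rot: [[0.386, 0.923, -0.002], [0.923, -0.386, 0.001], [-0.0, -0.002, -1.0]]
wrist_force: [1.1, -0.3, -1.6]
finger_gap: 7.3
grasp_force: 28.0
```

{"api": "apply_moves", "payload": {"steps": [[0,0,0,0,0],[0,0,0,0,0],[0,0,0,0,0],[0,0,0,0,0]]}}

```text
time_s: 16.6
tool_pos: [452.7, 66.0, 354.8]
ee_rot: [[0.39, 0.921, -0.001], [0.921, -0.39, -0.001], [-0.001, -0.0, -1.0]]
wrist_force: [-0.0, -0.2, -1.5]
finger_gap: 7.5
grasp_force: 28.0
```

```bash
python3 wcam.py w10;  python3 - <<'E'
from cell import arm
from h import *
np.set_printoptions(precision=1,suppress=True)
A=lambda v:np.degrees(np.arctan2(v[1],v[0]))
s=arm.observe();print(s["finger_gap"],s["grasp_force"],s["moment"].round(2))
f=arm.grab_frame("top")["color"];cv2.imwrite("pics/top10.png",f)
i=cv2.imread("pics/w10.png");h=cv2.cvtColor(i,cv2.COLOR_BGR2HSV)
y=(cv2.inRange(h,(15,130,110),(28,255,255))>0).astype(np.uint8)
for q in blobs(i,y,(0,0,640,480),40)[0][:10]: p=plane("w10",q[1],157.4)[:2];print(q,p,np.hypot(*(p-[554.2,25.1])),A(p-[554.2,25.1]))
# project expected seat groove & cheeks
c=np.load("pics/w10.npz")
for r in (97,110,123):
    X=np.array([554.2+r*np.cos(np.radians(157.2)),25.1+r*np.sin(np.radians(157.2)),157.4]);u=c["K"]@(c["R"]@X+c["t"]);print(r,u[:2]/u[2])
o=np.hstack([i[80:400,200:440],cv2.resize(f[150:310,80:240],(320,320),interpolation=2)]);cv2.imwrite("pics/c10.png",o)
E
```

```text
pos [452.7  66.  354.8] psi -22.94 cam [483. 136. 535.] look [-0.1  -0.24 -0.97] F [-0.  -0.2 -1.5] q7 -32.0 t 16.6
7.3524409646353925 27.961104985442944 [-0.1  0.1 -0. ]
(4182, [320.7, 471.8], [33, 424, 448, 56]) [ 332.1 -216. ] 327.77551475279375 -132.65754905744092
(2896, [600.7, 326.6], [548, 292, 92, 69]) [ 671.3 -157.9] 217.27442233825533 -57.38744503021059
(606, [323.7, 132.1], [308, 95, 32, 69]) [482.7 133. ] 129.4587607358308 123.53025228922229
(598, [605.3, 243.9], [586, 208, 43, 73]) [695.2 -71.3] 170.79747764177012 -34.36690501330876
(475, [347.9, 403.4], [343, 362, 9, 82]) [ 395.5 -142.5] 230.78244043981812 -133.42947988363218
(463, [296.7, 403.4], [293, 362, 9, 82]) [ 343.8 -120.7] 255.98651937514006 -145.2737194806845
(450, [542.2, 209.2], [521, 193, 34, 31]) [647.3 -13.7] 100.8296225291252 -22.63192311899373
(372, [246.8, 314.3], [232, 290, 31, 47]) [339.7  -3.1] 216.33383498199012 -172.49876939177594
(359, [565.5, 182.9], [553, 165, 25, 37]) [673.8   2.3] 121.78690734623791 -10.777246741632132
(339, [502.6, 286.9], [488, 251, 33, 71]) [590.1 -75.9] 107.22705064924712 -70.41519567908743
97 [335.  209.7]
110 [321.4 209.7]
123 [307.8 209.8]
```

Run:
```python
from h import *
np.set_printoptions(precision=1,suppress=True)
A=lambda v:np.degrees(np.arctan2(v[1],v[0]))
i=cv2.imread("pics/w10.png");h=cv2.cvtColor(i,cv2.COLOR_BGR2HSV)
y=(cv2.inRange(h,(13,110,60),(30,255,255))>0).astype(np.uint8)
for q in blobs(i,y,(280,170,370,260),10)[0]: p=plane("w10",q[1],160)[:2]-[554.2,25.1];print(q,p,np.hypot(*p),A(p))
print(np.array([[f"{h[r,c,0]}/{h[r,c,1]}/{h[r,c,2]}" for c in range(285,365,8)] for r in range(180,262,10)]))
f=cv2.imread("pics/top10.png");h=cv2.cvtColor(f,cv2.COLOR_BGR2HSV)
y=(cv2.inRange(h,(15,150,140),(28,255,255))>0).astype(np.uint8)
for q in blobs(f,y,(110,235,160,280),6)[0]: p=plane("top",q[1],157.4)[:2]-[554.2,25.1];print(q,np.hypot(*p),A(p))
rows((452.7,66.,354.8),-22.94,[(453,67.7,z,-22.8,0) for z in (300,255)])
```

```text
(5581, [319.5, 215.9], [280, 170, 90, 90]) [-105.2   38.3] 111.9093184583743 159.9930998016099
[['13/128/158' '13/127/169' '14/135/159' '14/136/158' '12/136/154'
  '14/127/159' '11/116/167' '14/124/164' '14/126/168' '9/53/82']
 ['13/122/163' '13/135/155' '15/134/156' '13/134/156' '14/139/152'
  '15/128/158' '15/123/160' '15/125/155' '13/83/148' '6/59/82']
 ['12/136/154' '13/132/149' '14/129/160' '15/146/147' '23/67/92'
  '20/80/96' '17/159/151' '14/123/157' '15/125/159' '6/52/79']
 ['14/127/154' '14/133/149' '13/138/155' '15/142/108' '23/62/95'
  '23/69/92' '17/160/151' '9/50/137' '10/48/134' '9/46/133']
 ['13/132/164' '14/132/160' '14/141/154' '14/140/149' '18/70/99'
  '22/82/96' '17/163/141' '13/130/159' '13/124/156' '20/116/250']
 ['14/138/152' '13/127/166' '14/127/156' '14/134/154' '24/71/101'
  '25/66/100' '13/139/176' '17/129/241' '18/119/242' '16/130/239']
 ['14/134/158' '14/129/123' '14/139/147' '12/119/120' '10/68/101'
  '9/69/107' '12/128/139' '18/120/243' '19/121/241' '17/133/237']
 ['13/123/164' '13/120/168' '13/152/136' '12/123/110' '11/62/98'
  '13/63/109' '14/133/153' '14/126/160' '13/138/186' '15/136/235']
 ['14/123/160' '13/127/165' '19/113/254' '20/107/245' '16/144/248'
  '12/63/114' '23/100/247' '12/115/118' '13/128/155' '14/130/153']]
(23, [125.4, 252.8], [120, 247, 11, 13]) 118.02532893720588 144.99755498969506
(7, [139.3, 265.9], [137, 265, 6, 3]) 125.89623389491744 160.9755693339664
(6, [140.5, 269.0], [139, 268, 4, 3]) 130.21132136877597 162.84579474302262
[0.0017, -0.0004, 0.0548, -0.1, 0]
[0.0017, -0.0004, 0.0998, -0.1, 0]
```

The colour samples put the hook rod on row 210 and the inner cheek at x≈333. The green handles are at x≈321, right on the projected groove, so I'll lower.

{"api": "apply_moves", "payload": {"steps": [[0.0017,0,0.02,0,0],[0.0017,0,0.04,0,0],[0.0017,0,0.055,0,0],[0.0017,0,0.06,0,0],[0.0017,0,0.068,0,0],[0.0017,0,0.076,0,0],[0.0017,0,0.084,0,0],[0.0017,0,0.09,0,0]]}}

```text
time_s: 17.5
tool_pos: [453.5, 68.9, 264.7]
ee_rot: [[0.388, 0.922, -0.0], [0.922, -0.388, 0.0], [0.0, -0.0, -1.0]]
wrist_force: [-0.3, 0.1, -0.9]
finger_gap: 7.8
grasp_force: 28.0
```

{"api": "apply_moves", "payload": {"steps": [[0,0,0.006,0,0],[0,0,0.012,0,0],[0,0,0.018,0,0],[0,0,0.024,0,0],[0,0,0.03,0,0],[0,0,0.03,0,0]]}}

```text
time_s: 18.1
tool_pos: [452.9, 68.8, 234.3]
ee_rot: [[0.388, 0.922, -0.002], [0.922, -0.388, -0.0], [-0.001, -0.001, -1.0]]
wrist_force: [-0.4, -0.5, -0.8]
finger_gap: 7.4
grasp_force: 28.0
```

{"api": "apply_moves", "payload": {"steps": [[0,0,0.006,0,0],[0,0,0.012,0,0],[0,0,0.018,0,0],[0,0,0.024,0,0],[0,0,0.03,0,0],[0,0,0.034,0,0],[0,0,0.036,0,0],[0,0,0.036,0,0]]}}

```text
time_s: 18.9
tool_pos: [453.4, 68.9, 198.9]
ee_rot: [[0.388, 0.922, -0.001], [0.922, -0.388, -0.0], [-0.0, -0.0, -1.0]]
wrist_force: [-0.3, 0.0, -2.2]
finger_gap: 7.3
grasp_force: 28.0
```

{"api": "apply_moves", "payload": {"steps": [[0,0,0.001,0,0],[0,0,0.002,0,0],[0,0,0.003,0,0],[0,0,0.004,0,0],[0,0,0.004,0,0]]}}

```text
time_s: 19.4
tool_pos: [453.4, 68.9, 195.1]
ee_rot: [[0.388, 0.922, -0.0], [0.922, -0.388, -0.0], [-0.0, -0.0, -1.0]]
wrist_force: [-0.0, 0.1, -0.7]
finger_gap: 7.8
grasp_force: 28.0
```

{"api": "apply_moves", "payload": {"steps": [[0,0,0.001,0,0],[0,0,0.002,0,0],[0,0,0.003,0,0],[0,0,0.004,0,0],[0,0,0.004,0,0]]}}

```text
time_s: 19.9
tool_pos: [453.4, 68.9, 191.0]
ee_rot: [[0.388, 0.922, -0.0], [0.922, -0.388, -0.0], [-0.0, -0.0, -1.0]]
wrist_force: [0.3, 0.4, -1.7]
finger_gap: 7.6
grasp_force: 28.0
```

{"api": "apply_moves", "payload": {"steps": [[0,0,0.001,0,0],[0,0,0.002,0,0],[0,0,0.002,0,0]]}}

```text
time_s: 20.2
tool_pos: [453.6, 68.9, 189.3]
ee_rot: [[0.388, 0.922, 0.0], [0.922, -0.388, 0.0], [0.0, 0.0, -1.0]]
wrist_force: [0.1, -0.1, 2.2]
finger_gap: 7.6
grasp_force: 28.0
```

Contact felt at z≈189, which gives H≈159. I'll press slightly more to confirm that it is firm.

{"api": "apply_moves", "payload": {"steps": [[0,0,0.0005,0,0],[0,0,0.001,0,0],[0,0,0.0015,0,0],[0,0,0.0015,0,0]]}}

```text
time_s: 20.6
tool_pos: [453.8, 68.9, 188.5]
ee_rot: [[0.388, 0.922, 0.001], [0.922, -0.388, 0.0], [0.001, 0.001, -1.0]]
wrist_force: [-2.6, -0.0, 10.0]
finger_gap: 7.6
grasp_force: 27.9
```

Firm contact, so the hook carries the pliers. I'll ease the preload and the grip, then open slowly.

{"api": "apply_moves", "payload": {"steps": [[0,0,-0.0005,0,0],[0,0,-0.001,0,0],[0,0,-0.001,0,0]], "newtons": 10}}

```text
time_s: 20.9
tool_pos: [453.8, 68.9, 189.0]
ee_rot: [[0.388, 0.922, 0.001], [0.922, -0.388, 0.0], [0.0, 0.001, -1.0]]
wrist_force: [-1.2, -0.0, 4.4]
finger_gap: 8.1
grasp_force: 10.0
```

{"api": "apply_moves", "payload": {"steps": [[0,0,0,0,0],[0,0,0,0,0.009],[0,0,0,0,0.01],[0,0,0,0,0.012],[0,0,0,0,0.015],[0,0,0,0,0.02],[0,0,0,0,0.025],[0,0,0,0,0.03]], "newtons": 3}}

```text
time_s: 21.7
tool_pos: [453.5, 68.9, 188.6]
ee_rot: [[0.388, 0.922, -0.0], [0.922, -0.388, 0.0], [-0.0, -0.0, -1.0]]
wrist_force: [0.7, -0.4, 0.2]
finger_gap: 28.6
grasp_force: 0.0
```

```bash
python3 wcam.py w11
python3 - <<'E'
import cv2;from cell import arm
print(arm.observe()["finger_gap"])
E
```

```text
pos [453.5  68.9 188.6] psi -22.81 cam [484. 139. 369.] look [-0.1  -0.24 -0.97] F [ 0.7 -0.4  0.2] q7 -29.0 t 21.7
29.51854374840688
```

Released, with no force on the tool. Next I'll rise straight up, retreat toward the left, and check.

{"api": "apply_moves", "payload": {"steps": [[0,0,-0.004,0,0.034],[0,0,-0.015,0,0.036],[0,0,-0.035,0,0.036],[0,0,-0.06,0,0.036],[0,0,-0.09,0,0.036],[0,0,-0.12,0,0.036],[0,0,-0.15,0,0.036],[0,0,-0.15,0,0.036]]}}

```text
time_s: 22.55
tool_pos: [455.9, 69.2, 343.2]
ee_rot: [[0.388, 0.922, 0.009], [0.922, -0.388, 0.002], [0.005, 0.007, -1.0]]
wrist_force: [0.4, -0.3, -0.7]
finger_gap: 35.7
grasp_force: 0.0
```

{"api": "apply_moves", "payload": {"steps": [[0.04,-0.03,0,0,0.04],[0.08,-0.06,0,0,0.04],[0.12,-0.07,0,0,0.04],[0.16,-0.08,0,0,0.04],[0.2,-0.09,0,0,0.04],[0.24,-0.1,0,0,0.04],[0.28,-0.11,0,0,0.04],[0.28,-0.11,0,0,0.04]]}}

```text
time_s: 23.35
tool_pos: [458.8, 375.8, 337.1]
ee_rot: [[0.381, 0.925, -0.002], [0.925, -0.381, 0.002], [0.001, -0.003, -1.0]]
wrist_force: [-0.3, -0.6, -1.0]
finger_gap: 39.9
grasp_force: 0.0
```

```bash
python3 wcam.py w12
python3 - <<'E'
from cell import arm
from h import *
A=lambda v:np.degrees(np.arctan2(v[1],v[0]))
t=arm.grab_frame("top")["color"];s=arm.grab_frame("scene")["color"];cv2.imwrite("pics/top12.png",t)
h=cv2.cvtColor(t,cv2.COLOR_BGR2HSV)
red=(((h[...,0]<6)|(h[...,0]>174))&(h[...,1]>200)&(h[...,2]>100)).astype(np.uint8)
b=blobs(t,red,(80,120,240,290),6)[0];P=[plane("top",q[1],216)[:2] for q in b[:2]]
if len(P)>1: d=P[1]-P[0];print("hook",(A(d)+90)%180)
t0=cv2.imread("pics/top0.png");print("diff clamp/jar/nippers",[float(cv2.absdiff(t,t0)[y0:y1,x0:x1].mean()) for x0,y0,x1,y1 in ((185,265,245,308),(243,305,298,358),(438,275,515,348))])
o=np.hstack([cv2.resize(t[135:295,80:240],(400,400),interpolation=2),cv2.resize(s[115:235,210:330],(400,400),interpolation=2)]);cv2.imwrite("pics/c12.png",o)
E
```

```text
pos [458.8 375.8 337.1] psi -22.37 cam [489. 446. 517.] look [-0.1  -0.24 -0.97] F [-0.3 -0.6 -1. ] q7 -63.0 t 23.35
hook 156.94496448801374
diff clamp/jar/nippers [4.055684754521963, 1.8843910806174957, 1.691751171203226]
```

View pics/c12.png

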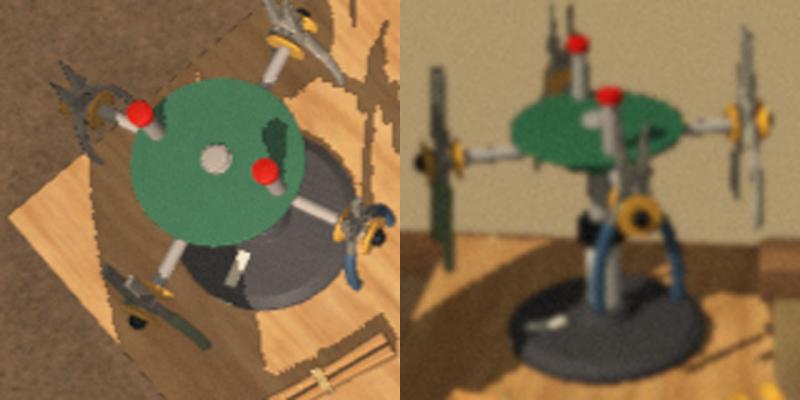

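The green pliers hang upright astride the hook between its cheeks: at left (440,165) in the scene crop, and at (150,300) in the top crop. The hook is at 156.9°, over the mark, and the bystanders are unmoved.

```bash
python3 -c "
from cell import arm
print(arm.hand_in())"
```

```text
the job is handed in; nothing more can be done
None
```

The empty hook stands over the white mark (measured within about 1°), the green-handled pliers hang astride it jaws up, and the job is handed in at about 23 s, with the ring clamp, jar and nippers unmoved.

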